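# Load an insert into the capping chuck and hold its bayonet collar home

## Task

The capping chuck stands nose-up on the bench: take the smaller of the two white stepped inserts by its hub and press it all the way into the round recess on top of the chuck, until its shoulder is flush with the chuck's rim. Then grip the knurled steel collar round the chuck, turn it clockwise (seen from above) until its hidden keyways drop over the pins, push it down against its spring onto the shoulder of the chuck and end the program still gripping it and holding it down there, so that I can fit the set screw. Leave the larger insert, the two loose caps and the hex key where they are.

Things in the scene. Friction and masses are not known exactly. Their poses are not given: they have to be found in the camera images.
- chuck: Chuck, bolted upright on the bench. Origin on its axis at bench level, z up. Grey round foot 104 mm across, 12 mm high (bolt heads to 17 mm); on it an aluminium post 60 mm across up to a shoulder at z = 40 mm; then a spindle 42 mm across up to its flat rim at z = 80 mm.
- chuck_face (a point): Centre of the mouth of the chuck's recess, level with the rim, 80 mm above the bench; z up. The recess is round, 30 mm across, 18 mm deep; in it the pad (pad) stands 10 mm below the rim at the start.
- pin (a point): Top of one of the chuck's three steel pins, 50 mm above the bench, 23 mm out from the axis. They are 6 mm thick and stick out of the spindle to radius 25 mm at 0, 120 and 240 degrees from the chuck's x axis (this one at 0). The collar hides them, but three dark radial ribs on the foot, at radius 38 to 50 mm, point at them.
- pad (a joint): Brass pad in the recess, under the insert: 0 = up (the insert first rests on it 8 mm proud), 0.008 m = fully down (insert flush). It slides stiffly, without a spring: it takes about 6 N to move, stays where it is left and stops solidly at 0.008.
- spring_ring (a joint): Sprung steel ring round the spindle, under the collar: 0 = up (its top 46 mm above the bench), positive = pushed down, in m; 0.006 = collar on the shoulder. Pushing it takes 4 N at first and about 9 N at 0.006; when released it lifts the collar again.
- collar_mid (a point): Knurled steel collar, 60 mm outside, 26 mm high, 0.12 kg, a loose ring round the spindle (about 1.5 mm play). Point on its axis half-way up. At first it rests on the pins, this point 63 mm above the bench; once over the pins it goes 4 mm down freely, then 6 mm against the spring to the shoulder (this point at 53 mm). Grip it across any diameter from above, the insert's hub between the fingers.
- keyway (a point): Lower end of one of the collar's three hidden keyways, on its underside, 24 mm out from its axis. They are 13 mm wide, at 0, 120 and 240 degrees from the collar's x axis (this one at 0), each marked by a dark rib on the collar's top face. At the start they stand 25 to 65 degrees anticlockwise (from above) of the pins: turn clockwise by that much, to within about 6 degrees.
- insert_mid (a point): The insert that fits: white plug 27 mm across and 18 mm high, bevelled at its foot, with a hub 16 mm across and 16 mm high on its flat shoulder to grip it by; 34 mm in all, about 0.06 kg, upright on the bench. Point on its axis half-way up, 17 mm above its underside, z up; 79 mm above the bench when flush (hub top at 96 mm).
- spare_mid (a point): The insert that does not fit, to be left alone: as the other one, but the plug is 40 mm across. This point is on its axis, 17 mm above its underside. The two inserts change places.
- cap_a: Bystander: gold screw cap lying flat, 65 mm across, 31 mm high; origin at the centre of its underside.
- cap_b: Bystander: another such cap, 65 mm across, 31 mm high; origin at the centre of its underside.
- hexkey: Bystander: black hex key lying flat, 26 x 72 x 5 mm; origin at the middle of its underside.
Mind the look-alikes: they are no part of the job. Leave any green or red look-alike of the part that bears insert_mid alone.

How it is judged:
By the outcome, as a careful person would: the job done as asked, in the order asked, and still so for the second after the job is handed in, while the arm keeps its last pose, push and grip.
It also fails if it takes over 48 s, if anything falls off the work surface, if the arm or the gripper's body presses on something with over 40 N, if the wrist force passes 120 N, or if a joint passes its speed limit or range.

## Robot

A 6-joint arm with a two-finger parallel gripper is mounted at the origin on a cart in front of the work surface, level with it; the furniture and walls round the work are solid. World frame = base frame: x ahead of the robot, y to its left, z up, the work surface at z = 0. Lengths are in mm, angles in rad, forces in N, time in s.
With the tool pointing down it reaches from about 375 to 900 mm from the base axis. Payload 3.1 kg.
Tool frame: the origin (TCP) lies midway between the tips of the shut fingers; the grasp point (between the pads) lies 19 mm behind it; z points along the fingers, y is the line along which they close (so a half turn about z gives the same grasp; the last joint's range is limited). The gripper opens to 85 mm and grips with 20 to 120 N. Pads are 22 mm wide; open, the fingers measure 114 mm over their backs; the gripper's body (76 mm by 85 mm) begins 54 mm behind the grasp point. The pads swing forward as they close: fully open they stand 13 mm farther back than shut.
Start: joints at [1.044, 0.527, 1.433, -0, 1.181, -0.178], TCP at [212.978, 587.569, 231.31] pointing down, gripper open.
Joint ranges: [-3.08, 3.08], [-0.75, 2.2], [0.22, 2.44], [-1.43, 4.57], [0, 2.65], [-2.85, 2.85]. Speed limits (rad/s): [2.79, 2.79, 3.14, 3.14, 3.14, 3.14].

## Interface

Orientations are given as a unit quaternion [w, x, y, z].
In Python, from rig import readout, optics, order gives the robot as it stands.
- The arm moves only by the tool step_arm, never from a script. Its argument "rows" is a list of rows, each a list of 3 entries, a list of its own where there are three numbers: the shift along the tool's x, y, z in mm, then the turn, a rotation vector about the tool's x, y, z in rad, then the finger opening in mm, from 0 to 85.4. In form: [[[x, y, z], [ax, ay, az], hand], ...]. A call has 1 to 5 rows; each row shifts and turns the commanded pose from where the row before left it, along the tool's axes as they then stand; what a row does not reach is not made up. A row lasts 1/8 s, in which the tool goes at most 62.5 mm and 10.7 degrees, less where a joint would pass 70% of its speed; a pose out of reach is approached as far as the arm can. A call with a gripper value outside its range is refused whole. The fingers move at their own pace and stop on an object; the grip force is fixed at half the most. Time passes only in rows, so rows that do not move let the fingers close. It gives the time, the measured TCP pose, the force, the opening and the grip force at its end, in the units of the state.
- readout.get_obs(): the state, without advancing time (a new reading comes with each control period).
- optics.snapshot(name): name is "side" or "top"; returns the picture (400x640x3 uint8, red, green, blue); there is no depth.
- optics.get_calibration(name): a dict with "fx", "fy", "cx", "cy" (pixels), "T" (4x4, takes a point from camera to world coordinates). Camera axes: x right, y up, looking along -z (the intrinsics and any distortion apply to the point x, -y, -z); pixel columns grow to the right and rows downward; lengths in mm; the calibration is good to about 2 mm. A picture is of the moment at which its call begins. get_calibration takes no time and is no camera call.
- order.hand_in(): hands the job in; it is judged then, once.
The state is a dict: "t": time; "qpos": joint angles; "joint_velocities": joint speeds; "effort": joint torques, N m; "tool_pos": TCP position; "orientation": TCP orientation; "contact_force": force on the tool from outside, world axes, zero at the start; "torque": the same for the moment, N m; "finger_gap": finger opening in mm; "finger_force": force on a finger pad.
Only numpy, scipy, OpenCV 4.12 (cv2) and the standard library are available. Lean on these libraries where they do the work, as an engineer would, in place of code of your own. Each camera call takes 0.05 s, during which the arm holds its last target. There are 200 camera calls.

## Working session

There is one attempt and no reset: what is moved stays moved. The work goes in short steps, Python scripts to look and compute and a tool call to move; the robot and the scene stay as the last step left them, time stands still between calls to the robot, and variables do not carry over. Pictures are saved under pics/ and viewed, at most 10 in all, crops included, and the job is handed in when it is done.

Besides the shell and the picture viewer there is one more tool, called as a command line: name --argument value ..., lists and objects as JSON in quotes. step_arm: Moves the arm, as the interface text tells. Its arguments: {"type":"object","properties":{"rows":{"type":"array"}},"required":["rows"]}

```bash
mkdir -p pics; python3 - <<'E'
from rig import readout, optics
import cv2,numpy as np
for n in("top","side"):
    im=optics.snapshot(n); cv2.imwrite(f"pics/{n}0.png",im[:,:,::-1])
    c=optics.get_calibration(n); print(n,{k:np.round(v,3).tolist() for k,v in c.items()})
print(readout.get_obs())
E
```

```text
top {'fx': 433.483, 'fy': 433.483, 'cx': 315.805, 'cy': 202.066, 'T': [[0.005, 0.998, -0.065, 437.574], [-1.0, 0.005, -0.003, -1.983], [-0.003, 0.065, 0.998, 1119.077], [0.0, 0.0, 0.0, 1.0]]}
side {'fx': 452.737, 'fy': 452.737, 'cx': 319.938, 'cy': 192.469, 'T': [[-0.998, 0.05, -0.036, 486.136], [-0.058, -0.566, 0.822, 807.751], [0.021, 0.823, 0.568, 665.088], [0.0, 0.0, 0.0, 1.0]]}
{'t': 0.1, 'qpos': array([ 1.04446962e+00,  5.28362326e-01,  1.43376908e+00, -5.42644377e-06,
        1.18140427e+00, -1.78510878e-01]), 'joint_velocities': array([-0.00098489, -0.00184531, -0.00257334, -0.00050645, -0.00134334,
       -0.00027756]), 'effort': array([-1.09568140e-03, -4.43304670e+01, -1.78583944e+01, -3.01713344e-04,
        3.93927228e-03, -1.14902008e-06]), 'tool_pos': array([212.68123108, 587.01874757, 230.43977689]), 'orientation': array([-3.32980311e-04,  1.73031528e-01,  9.84915807e-01, -9.12667956e-04]), 'contact_force': array([-0.57373212, -0.38745221, -0.35511259]), 'torque': array([ 0.01996603,  0.00016247, -0.00049799]), 'finger_force': 0.0, 'finger_gap': 85.7652977273092}
```

View pics/top0.png

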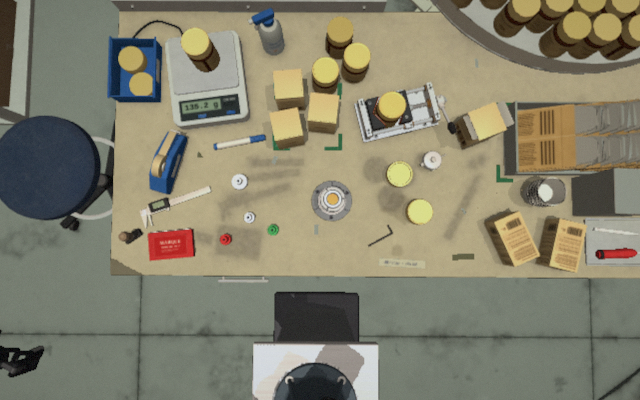

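View pics/side0.png

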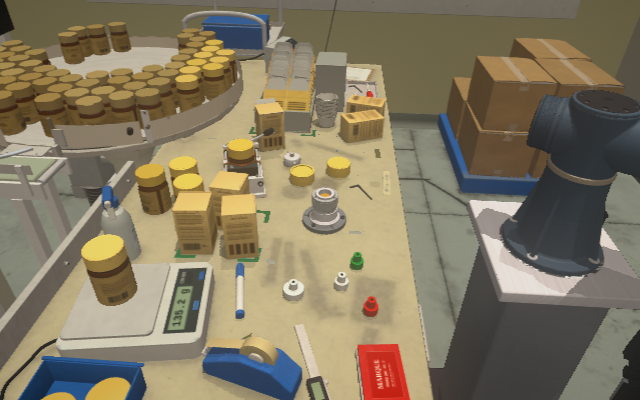

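Candidates in the top view: white (249,217), small; white (239,181), larger; white (431,160), largest; green (273,229) and red (225,239) are look-alikes. The chuck is at (332,200), the caps at (400,174) and (420,211), the hex key at (381,236). The best match for the 27 mm plug is (249,217), which I'll check in a close crop along with the chuck ribs.

```bash
cat > h.py <<'E'
import numpy as np,cv2
from rig import readout,optics
def ray(n,u,v):
    c=optics.get_calibration(n);T=np.array(c["T"])
    d=T[:3,:3]@np.array([(u-c["cx"])/c["fx"],-(v-c["cy"])/c["fy"],-1]);return T[:3,3],d
def onz(n,u,v,z):
    o,d=ray(n,u,v);return (o+d*(z-o[2])/d[2])[:2]
def proj(n,p):
    c=optics.get_calibration(n);T=np.array(c["T"])
    q=T[:3,:3].T@(np.asarray(p,float)-T[:3,3]);return np.array([c["cx"]+c["fx"]*q[0]/-q[2],c["cy"]-c["fy"]*q[1]/-q[2]])
def crop(im,u,v,w,h,k):
    return cv2.resize(im[v-h:v+h,u-w:u+w],None,fx=k,fy=k,interpolation=cv2.INTER_CUBIC)[:,:,::-1]
def blob(n,im,u,v,r,f):
    "centroid, bbox of the mask f(hsv) component nearest u,v"
    hsv=cv2.cvtColor(im,cv2.COLOR_RGB2HSV).astype(int)
    m=f(hsv).astype(np.uint8);k=np.zeros_like(m);k[v-r:v+r,u-r:u+r]=1
    nn,l,s,c=cv2.connectedComponentsWithStats(m*k)
    i=1+np.argmax(s[1:,4]);return c[i],s[i]
white=lambda h:(h[...,1]<45)&(h[...,2]>165)
E
python3 - <<'E'
from h import *
t=optics.snapshot("top");s=optics.snapshot("side")
for u,v in((249,217),(239,181),(431,160)):
    c,st=blob("top",t,u,v,14,white);print("top",c,st,onz("top",*c,20))
for u,v in((341,281),(292,289),(291,158)):
    c,st=blob("side",s,u,v,16,white);print("side",c,st,onz("side",*c,17))
A=crop(t,250,205,40,36,5);B=crop(t,332,200,28,25,7);C=crop(s,320,285,50,25,4);D=crop(s,324,210,28,25,7)
A=cv2.resize(A,(400,360));C=cv2.resize(C,(400,200))
W=np.zeros((600,800,3),np.uint8)
def put(x,y,I):
    h,w=I.shape[:2];h=min(h,600-y);w=min(w,800-x);W[y:y+h,x:x+w]=I[:h,:w]
put(0,0,A);put(400,0,cv2.resize(B,(336,300)));put(0,370,C);put(400,300,cv2.resize(D,(336,300)))
cv2.imwrite("pics/c1.png",W)
E
```

```text
top [248.28395062 217.2345679 ] [244 212  10  11  81] [469.46381317 172.62914314]
top [238.4        181.15135135] [231 173  16  17 185] [561.32967292 199.25172972]
top [432.576 159.54 ] [424 151  19  18 250] [ 619.24873361 -296.2031519 ]
side [341.46808511 278.86170213] [335 272  14  14  94] [467.41835324 165.80675024]
side [293.26576577 287.72522523] [283 279  21  17 222] [559.81047387 196.73025649]
side [291.64130435 156.34782609] [284 152  16   9  92] [ 618.04531035 -304.07206079]
```

View pics/c1.png

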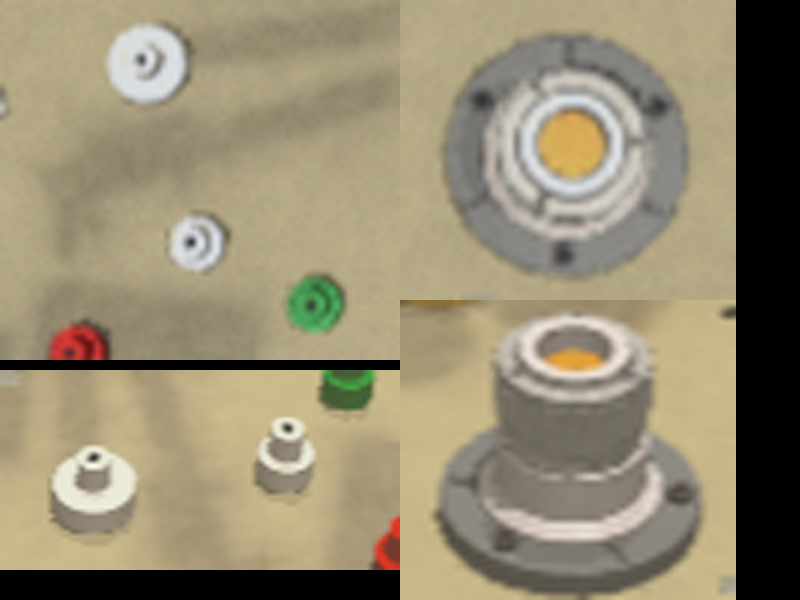

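Crop: the white insert at top (249,217) has a small plug (about 27 mm), while (239,181) has the 40 mm plug, so I'm taking the former; its hub hole is at top (248,217) and side (342,274). On the chuck, the foot ribs point up, lower-left and lower-right, and the collar ribs stand at about 1, 5 and 9 o'clock. Next I'll work out angles and positions.

```bash
python3 - <<'E'
from h import *
def tri(a,b):
    (o1,d1),(o2,d2)=ray("top",*a),ray("side",*b)
    k=np.linalg.lstsq(np.c_[d1,-d2],o2-o1,rcond=None)[0];p,q=o1+d1*k[0],o2+d2*k[1];return (p+q)/2,np.linalg.norm(p-q)
print("hub",onz("top",248,217.4,34),onz("side",341.75,274.3,34),tri((248,217.4),(341.75,274.3)))
print("rim",onz("top",332.5,199,80),onz("side",324,193,80),tri((332.5,199),(324,193)))
t=optics.snapshot("top");s=optics.snapshot("side")
g=lambda h:(h[...,0]>8)&(h[...,0]<28)&(h[...,1]>120)
c,st=blob("top",t,332,199,9,g);print("pad",c,st,onz("top",*c,70))
# foot as an ellipse: grey mask
hsv=cv2.cvtColor(t,cv2.COLOR_RGB2HSV).astype(int)
f=lambda h:(h[...,1]<60)
c,st=blob("top",t,332,201,26,f);print("footblob",c,st,onz("top",*c,12))
def prof(n,im,c,z,rs):
    G=cv2.cvtColor(im,cv2.COLOR_RGB2GRAY).astype(np.float32);a=np.arange(0,360,1.)
    A=np.zeros(360)
    for r in rs:
        P=np.array([proj(n,[c[0]+r*np.cos(x),c[1]+r*np.sin(x),z]) for x in np.radians(a)],np.float32)
        A+=cv2.remap(G,P[:,:1],P[:,1:],cv2.INTER_LINEAR)[:,0]
    return A/len(rs)
for n,im,c,cr in(("top",t,onz("top",*c,12),onz("top",332.5,199,80)),("side",s,onz("side",324,193,80),onz("side",324,193,80))):
  for z,rs,cc in((12,[41,44,47],c),(76,[24,26,28],cr)):
    A=prof(n,im,cc,z,rs);d=A-np.array([np.median(np.take(A,range(i-20,i+21),mode='wrap')) for i in range(360)])
    m=[i for i in range(360) if d[i]<-9 and d[i]==min(np.take(d,range(i-8,i+9),mode='wrap'))]
    # three-fold score
    S=[d[k]+d[k+120]+d[(k+240)%360] for k in range(120)]
    o=np.argsort(S)[:6];print(n,z,cc,[(i,round(d[i])) for i in m],"3fold",[(int(k),round(S[k])) for k in o])
E
```

```text
hub [468.63985046 171.10988331] [467.59465126 170.33039195] (array([468.11721804, 171.01880038,  34.71660971]), np.float64(1.005085140078408))
rim [512.56322037 -38.68818998] [514.01576569 -38.15514392] (array([513.31712044, -38.71842226,  79.54953749]), np.float64(1.4392549937274508))
pad [332.30487805 198.53658537] [328 194  10  10  82] [514.40977836 -38.56503723]
footblob [331.24594156 200.5211039 ] [ 311  180   42   42 1232] [513.55130596 -37.8912776 ]
top 12 [513.55130596 -37.8912776 ] [(57, -47), (118, -18), (179, -48), (239, -22), (298, -46), (358, -22)] 3fold [(58, -138), (57, -134), (59, -134), (56, -128), (60, -121), (55, -111)]
top 76 [512.56322037 -38.68818998] [(32, -31), (149, -52), (276, -46)] 3fold [(31, -100), (32, -99), (30, -95), (33, -94), (29, -87), (34, -86)]Traceback (most recent call last):
  File "<stdin>", line 23, in <module>
  File "<stdin>", line 18, in prof
  File "h.py", line 9, in proj
    c=optics.get_calibration(n);T=np.array(c["T"])
ValueError: time passes only in moves, steps and waits
```

step_arm --rows '[[[-40,-32,0],[0,0,0],40],[[-40,-32,0],[0,0,0],40],[[-40,-32,0],[0,0,0],40],[[-40,-32,0],[0,0,0],40],[[-40,-32,0],[0,0,0],40]]'

```text
t: 0.92
tool_pos: [347.3, 367.7, 231.5]
orientation: [0.0, 0.173, 0.985, 0.0]
contact_force: [1.2, -0.2, 0.3]
finger_gap: 40.0
finger_force: 0.0
```

```bash
cat > g.py <<'E'
import sys,numpy as np
from rig import readout
from scipy.spatial.transform import Rotation as R
o=readout.get_obs();q=R.from_quat(np.roll(o["orientation"],-1));p=o["tool_pos"]
M=q.as_matrix();np.set_printoptions(precision=2,suppress=True)
print("t",round(o["t"],2),"p",p,"F",o["contact_force"],"gap",round(o["finger_gap"],1),"gf",round(float(np.max(o["finger_force"])),1),"q",o["qpos"])
print("ydir",np.degrees(np.arctan2(M[1,1],M[0,1])),"tilt",M[:2,2])
if len(sys.argv)>3: print("shift",M.T@(np.array(sys.argv[1:4],float)-p))
if len(sys.argv)>4:
    a=np.radians(float(sys.argv[4]));y=np.array([np.cos(a),np.sin(a),0]);z=np.array([0,0,-1.])
    print("rot",(q.inv()*R.from_matrix(np.c_[np.cross(y,z),y,z])).as_rotvec())
E
python3 g.py 468.1 170.7 80 70
```

```text
t 0.93 p [347.28 367.66 231.49] F [ 1.18 -0.22  0.31] gap 40.0 gf 0.0 q [ 0.59  0.37  1.73 -0.    1.05 -0.63]
ydir 70.091696740437 tilt [0. 0.]
shift [-180.59 -144.13  151.51]
rot [0. 0. 0.]
```

step_arm --rows '[[[-45,-36,30],[0,0,0],40],[[-45,-36,35],[0,0,0],40],[[-45,-36,35],[0,0,0],40],[[-40,-32,40],[0,0,0],40],[[0,0,0],[0,0,0],40]]'

```text
t: 1.55
tool_pos: [457.4, 185.5, 96.7]
orientation: [-0.002, 0.176, 0.984, -0.001]
contact_force: [-0.7, 1.0, 0.8]
finger_gap: 40.1
finger_force: 0.0
```

```bash
python3 g.py 468.1 170.7 20 70; python3 - <<'E'
from h import *
t=optics.snapshot("top");s=optics.snapshot("side")
cv2.imwrite("pics/n1.png",np.hstack([crop(t,249,205,40,50,5),crop(s,341,270,40,50,5)]))
E
```

```text
t 1.55 p [457.44 185.51  96.73] F [-0.71  1.03  0.76] gap 40.1 gf 0.0 q [ 0.16  0.57  1.87 -0.    0.7  -1.06]
ydir 69.74604497765304 tilt [-0. -0.]
shift [-15.4  -10.03  76.7 ]
rot [-0. -0. -0.]
```

View pics/n1.png

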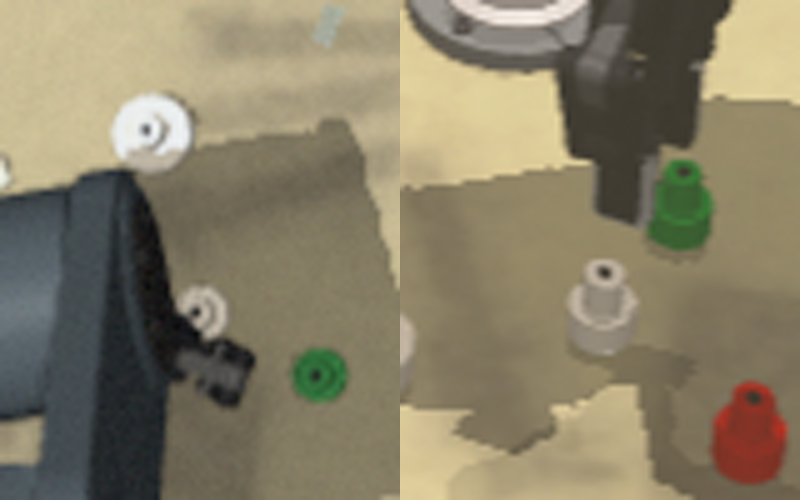

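The picture shows the fingers above and beside the insert, with the hub hole at side crop (605,270) and clear of the green part. Next I move over it.

step_arm --rows '[[[-15,-10,20],[0,0,0],40],[[0,0,0],[0,0,0],40],[[0,0,0],[0,0,0],40]]'

```text
t: 2.02
tool_pos: [467.0, 175.2, 80.1]
orientation: [0.0, 0.172, 0.985, 0.0]
contact_force: [-0.0, 0.7, -0.4]
finger_gap: 39.6
finger_force: 0.0
```

```bash
python3 g.py 468.1 170.7 20 70
```

```text
t 2.02 p [466.98 175.15  80.11] F [-0.01  0.65 -0.45] gap 39.6 gf 0.0 q [ 0.13  0.61  1.87  0.    0.66 -1.09]
ydir 70.16059413961368 tilt [0. 0.]
shift [-2.52 -3.84 60.11]
rot [0. 0. 0.]
```

step_arm --rows '[[[-2.5,-4,20],[0,0,0],40],[[0,0,20],[0,0,0],40],[[0,0,15],[0,0,0],40],[[0,0,5],[0,0,0],40],[[0,0,0],[0,0,0],40]]'

```text
t: 2.65
tool_pos: [468.3, 169.6, 19.2]
orientation: [-0.0, 0.173, 0.985, -0.0]
contact_force: [-0.1, -0.4, -0.6]
finger_gap: 40.1
finger_force: 0.0
```

```bash
python3 g.py 468.1 170.7 20 70; python3 - <<'E'
from h import *
s=optics.snapshot("side")
cv2.imwrite("pics/n2.png",crop(s,341,270,30,30,8))
E
```

```text
t 2.65 p [468.31 169.59  19.18] F [-0.11 -0.36 -0.58] gap 40.1 gf 0.0 q [ 0.12  0.73  1.9   0.    0.52 -1.1 ]
ydir 70.09679417788706 tilt [-0.  0.]
shift [ 0.57  0.97 -0.82]
rot [-0. -0.  0.]
```

View pics/n2.png

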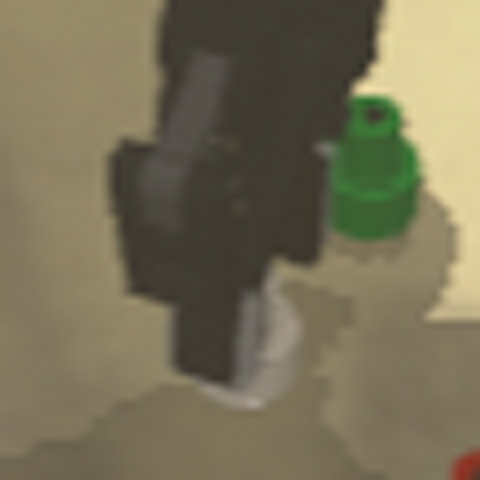

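The hub sits between the fingers and the green part is clear, so I close.

step_arm --rows '[[[0.5,1,-1],[0,0,0],10],[[0,0,0],[0,0,0],10],[[0,0,0],[0,0,0],10],[[0,0,0],[0,0,0],10]]'

```text
t: 3.2
tool_pos: [468.8, 170.6, 20.8]
orientation: [0.001, 0.173, 0.985, 0.0]
contact_force: [-0.6, 1.1, 6.3]
finger_gap: 12.8
finger_force: 58.6
```

step_arm --rows '[[[0,0,-30],[0,0,0],10],[[0,0,-50],[0,0,0],10],[[0,0,-40],[0,0,0],10],[[0,0,0],[0,0,0],10]]'

```text
t: 3.7
tool_pos: [470.3, 170.7, 142.9]
orientation: [0.003, 0.173, 0.985, 0.001]
contact_force: [0.0, -0.5, -1.7]
finger_gap: 13.2
finger_force: 58.8
```

```bash
python3 g.py 513.4 -38.4 125 70;  python3 - <<'E'
from h import *
s=optics.snapshot("side")
u,v=proj("side",[468,170,120]).astype(int)
cv2.imwrite("pics/n3.png",crop(s,u,v,35,35,8))
E
```

```text
t 3.7 p [470.28 170.69 142.87] F [ 0.02 -0.54 -1.74] gap 13.2 gf 58.8 q [ 0.12  0.5   1.83 -0.    0.81 -1.1 ]
ydir 70.07707449998904 tilt [0.01 0.  ]
shift [-111.67 -181.94   18.  ]
rot [0.   0.01 0.  ]
```

View pics/n3.png

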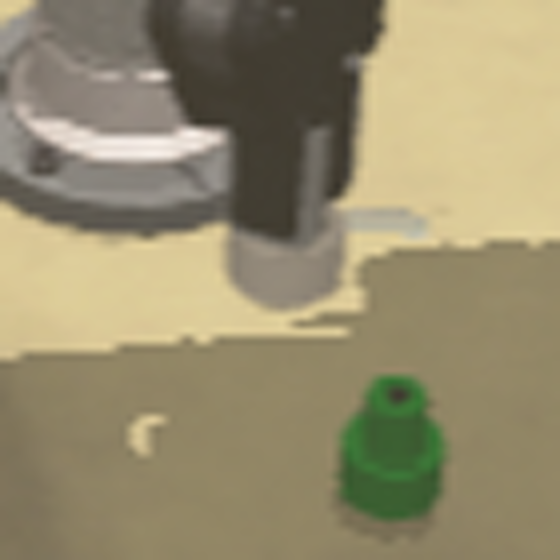

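The insert is lifted and upright in the fingers, with its shoulder at the tips (crop 285,240). Now to the chuck.

step_arm --rows '[[[-20,-32,0],[0,0,0],10],[[-26,-42,0],[0,0,0],10],[[-26,-42,0],[0,0,0],10],[[-24,-40,0],[0,0,0],10],[[-16,-26,0],[0,0,0],10]]'

```text
t: 4.38
tool_pos: [510.7, -40.8, 138.2]
orientation: [-0.002, 0.174, 0.985, 0.0]
contact_force: [0.7, -0.6, -0.1]
finger_gap: 12.9
finger_force: 58.8
```

step_arm --rows '[[[0,0,0],[0,0,0],10],[[0,0,10],[0,0,0],10],[[0,0,0],[0,0,0],10]]'

```text
t: 4.75
tool_pos: [509.7, -37.3, 128.5]
orientation: [-0.002, 0.172, 0.985, 0.0]
contact_force: [-0.7, -1.0, -1.0]
finger_gap: 13.4
finger_force: 58.8
```

```bash
python3 g.py 513.4 -38.4 106 70;  python3 - <<'E'
from h import *
s=optics.snapshot("side");t=optics.snapshot("top")
u,v=proj("side",[513,-38,90]).astype(int)
a,b=proj("top",[513,-38,90]).astype(int)
cv2.imwrite("pics/n4.png",np.hstack([crop(s,u,v,28,30,10)[:,:400],crop(t,a,b,28,30,10)[:,:400]]) if 0 else crop(s,u,v,30,30,10))
E
```

```text
t 4.75 p [509.74 -37.33 128.49] F [-0.67 -0.96 -1.04] gap 13.4 gf 58.8 q [-0.29  0.53  1.81  0.    0.8  -1.52]
ydir 70.1492338168639 tilt [-0.  0.]
shift [-3.91  0.24 22.47]
rot [-0. -0.  0.]
```

View pics/n4.png

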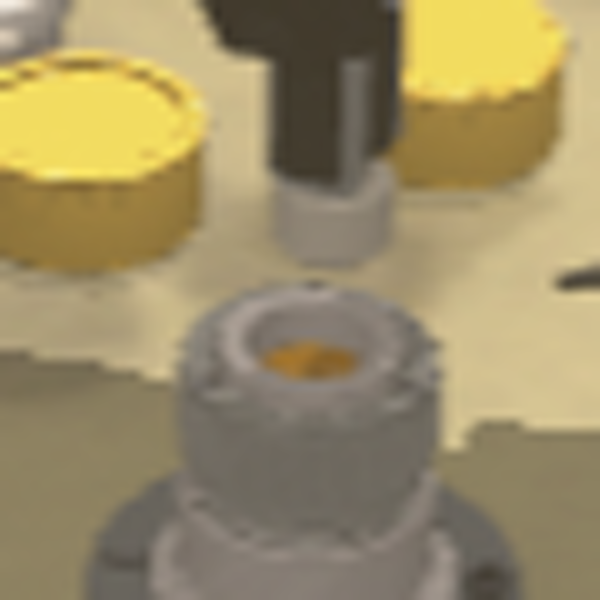

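The insert hangs at crop column 333 with the recess at 318, about 3 mm too far towards -x, which agrees with the computed shift.

step_arm --rows '[[[-4,0.2,10],[0,0,0],10],[[0,0,10],[0,0,0],10],[[0,0,0],[0,0,0],10],[[0,0,0],[0,0,0],10]]'

```text
t: 5.35
tool_pos: [515.3, -40.0, 109.9]
orientation: [-0.0, 0.173, 0.985, 0.0]
contact_force: [0.6, 0.7, -0.9]
finger_gap: 12.9
finger_force: 58.8
```

```bash
python3 g.py 513.4 -38.4 92 70;  python3 - <<'E'
from h import *
s=optics.snapshot("side")
u,v=proj("side",[513,-38,90]).astype(int)
cv2.imwrite("pics/n5.png",crop(s,u,v,22,22,14))
E
```

```text
t 5.35 p [515.26 -39.99 109.92] F [ 0.61  0.73 -0.94] gap 12.9 gf 58.8 q [-0.29  0.57  1.81  0.    0.76 -1.52]
ydir 70.07065304916166 tilt [-0.  0.]
shift [ 2.29  0.86 17.92]
rot [-0. -0.  0.]
```

View pics/n5.png

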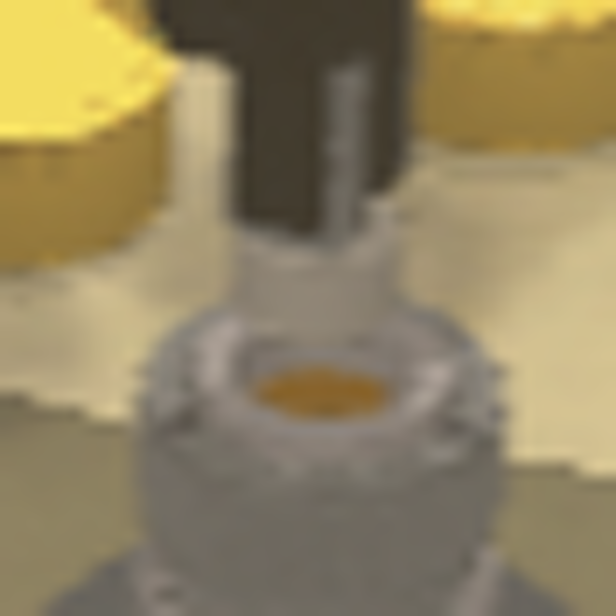

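The insert is centred at crop column 317 and the recess at 323, so it is about 0.8 mm too far towards +x. I'll average the pose reading.

```bash
python3 - <<'E'
from h import *
P=[];
for i in range(8): optics.snapshot("top");P.append(readout.get_obs()["tool_pos"])
P=np.array(P);print(P.round(1).tolist(),P.mean(0),P.std(0))
E
```

```text
[[515.5, -40.1, 110.3], [515.5, -40.1, 110.3], [515.5, -40.1, 110.4], [515.5, -40.1, 110.4], [515.5, -40.1, 110.3], [515.5, -40.1, 110.3], [515.4, -40.1, 110.3], [515.4, -40.1, 110.2]] [515.47528039 -40.08444123 110.31311706] [0.03625546 0.01993569 0.05187066]
```

step_arm --rows '[[[1.9,0.7,4],[0,0,0],10],[[0,0,4],[0,0,0],10],[[0,0,3],[0,0,0],10],[[0,0,0],[0,0,0],10]]'

```text
t: 6.3
tool_pos: [513.6, -38.7, 98.7]
orientation: [-0.0, 0.173, 0.985, 0.0]
contact_force: [-0.3, 0.2, -0.6]
finger_gap: 13.0
finger_force: 58.8
```

step_arm --rows '[[[0,0,2],[0,0,0],10],[[0,0,2],[0,0,0],10],[[0,0,0],[0,0,0],10]]'

```text
t: 6.68
tool_pos: [513.7, -38.7, 95.0]
orientation: [-0.0, 0.173, 0.985, 0.0]
contact_force: [-0.2, 0.3, -0.8]
finger_gap: 13.1
finger_force: 58.8
```

```bash
python3 g.py 513.4 -38.4 90 70
```

```text
t 6.67 p [513.73 -38.7   94.95] F [-0.16  0.28 -0.85] gap 13.1 gf 58.8 q [-0.29  0.6   1.82  0.    0.72 -1.52]
ydir 70.06931656500367 tilt [-0.  0.]
shift [0.41 0.16 4.95]
rot [-0. -0.  0.]
```

The underside is now below the rim with no contact. Press on.

step_arm --rows '[[[0,0,3],[0,0,0],10],[[0,0,2],[0,0,0],10],[[0,0,2],[0,0,0],10],[[0,0,2],[0,0,0],10],[[0,0,0],[0,0,0],10]]'

```text
t: 7.3
tool_pos: [513.9, -38.7, 86.4]
orientation: [0.0, 0.173, 0.985, -0.0]
contact_force: [-0.7, 0.7, 3.6]
finger_gap: 13.2
finger_force: 59.1
```

step_arm --rows '[[[0,0,2],[0,0,0],10],[[0,0,2],[0,0,0],10],[[0,0,0],[0,0,0],10]]'

```text
t: 7.68
tool_pos: [514.0, -38.8, 82.7]
orientation: [0.0, 0.173, 0.985, -0.0]
contact_force: [-1.3, 0.2, 8.3]
finger_gap: 13.1
finger_force: 59.9
```

step_arm --rows '[[[0,0,1],[0,0,0],10],[[0,0,1],[0,0,0],10],[[0,0,0],[0,0,0],10]]'

```text
t: 8.05
tool_pos: [514.2, -38.8, 82.5]
orientation: [0.001, 0.173, 0.985, -0.0]
contact_force: [-4.2, 1.2, 20.8]
finger_gap: 13.3
finger_force: 61.2
```

step_arm --rows '[[[0,0,1],[0,0,0],10],[[0,0,0],[0,0,0],10]]'

```text
t: 8.3
tool_pos: [514.3, -38.8, 82.4]
orientation: [0.001, 0.173, 0.985, -0.0]
contact_force: [-6.1, 1.3, 28.1]
finger_gap: 13.2
finger_force: 61.9
```

step_arm --rows '[[[0,0,1],[0,0,0],10],[[0,0,0],[0,0,0],10]]'

```text
t: 8.55
tool_pos: [514.4, -38.8, 82.3]
orientation: [0.002, 0.173, 0.985, -0.0]
contact_force: [-6.8, 2.4, 35.5]
finger_gap: 12.8
finger_force: 62.7
```

It has hit the hard stop (35 N, TCP 82.3, the expected flush height). Release and rise.

step_arm --rows '[[[0,0,-4],[0,0,0],10],[[0,0,0],[0,0,0],40],[[0,0,0],[0,0,0],40],[[0,0,-4],[0,0,0],40],[[0,0,-10],[0,0,0],85]]'

```text
t: 9.18
tool_pos: [513.4, -38.6, 95.8]
orientation: [-0.001, 0.173, 0.985, 0.0]
contact_force: [0.1, -0.5, 0.6]
finger_gap: 56.8
finger_force: 0.0
```

step_arm --rows '[[[0,0,-40],[0,0,0],85],[[0,0,-50],[0,0,0],85],[[60,0,-30],[0,0,0],85],[[60,0,0],[0,0,0],85],[[0,0,0],[0,0,0],85]]'

```text
t: 9.8
tool_pos: [397.7, 3.4, 213.9]
orientation: [-0.004, 0.172, 0.985, 0.0]
contact_force: [0.9, -0.2, -0.8]
finger_gap: 84.8
finger_force: 0.0
```

```bash
python3 g.py 513.4 -38.4 120 75;  python3 - <<'E'
from h import *
s=optics.snapshot("side");t=optics.snapshot("top")
u,v=proj("side",[513,-38,80]).astype(int)
a,b=proj("top",[513,-38,60]).astype(int)
I=crop(s,u,v,28,25,14)[:,:];J=crop(t,a,b,28,25,14)
cv2.imwrite("pics/n6.png",np.hstack([cv2.resize(I,(400,357)),cv2.resize(J,(400,357))]))
E
```

```text
t 9.8 p [397.73   3.37 213.85] F [ 0.91 -0.21 -0.81] gap 84.8 gf 0.0 q [-0.27  0.25  1.99  0.    0.91 -1.5 ]
ydir 70.14323288901856 tilt [-0.01  0.  ]
shift [-123.69    0.05   92.91]
rot [-0.   -0.01 -0.08]
```

View pics/n6.png

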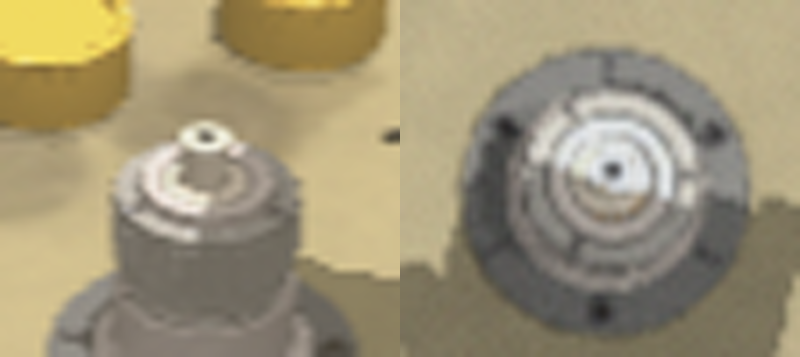

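The hub stands upright in the recess and the shoulder looks level with the rim. Collar ribs are at crop (560,110), (695,180) and (575,250); foot ribs at (605,60), (480,255) and (710,255). Next I refine the angle.

```bash
python3 - <<'E'
from h import *
ims={n:optics.snapshot(n) for n in("top","side")};cal={n:optics.get_calibration(n) for n in ims}
optics.get_calibration=lambda n:cal[n]
for n,zs in(("top",((12,[41,44,47],120),(76,[24,25.5,27,28.5],120))),("side",((12,[41,44,47],120),(76,[24,25.5,27,28.5],120)))):
  G=cv2.cvtColor(ims[n],cv2.COLOR_RGB2GRAY).astype(np.float32)
  for z,rs,_ in zs:
   for c in((513.4,-38.4),(512.9,-39),(514,-37.8)):
    a=np.radians(np.arange(360));A=0
    for r in rs:
        P=np.array([proj(n,[c[0]+r*np.cos(x),c[1]+r*np.sin(x),z]) for x in a],np.float32)
        A=A+cv2.remap(G,P[:,:1],P[:,1:],cv2.INTER_CUBIC)[:,0]/len(rs)
    d=A-np.array([np.median(np.take(A,range(i-15,i+16),mode='wrap')) for i in range(360)])
    m=[(i,round(d[i])) for i in range(360) if d[i]<-7 and d[i]==min(np.take(d,range(i-8,i+9),mode='wrap'))]
    print(n,z,c,m)
E
```

```text
top 12 (513.4, -38.4) [(57, -24), (117, -10), (177, -34), (238, -18), (298, -50), (332, -8), (359, -27)]
top 12 (512.9, -39) [(0, -26), (57, -25), (116, -10), (176, -31), (238, -17), (299, -50), (333, -8)]
top 12 (514, -37.8) [(57, -22), (118, -10), (178, -37), (238, -19), (297, -49), (331, -8), (358, -26)]
top 76 (513.4, -38.4) [(12, -9), (32, -50), (77, -17), (101, -7), (151, -34), (274, -43)]
top 76 (512.9, -39) [(13, -10), (33, -43), (76, -11), (99, -8), (149, -34), (276, -41)]
top 76 (514, -37.8) [(11, -9), (32, -52), (78, -21), (152, -35), (273, -45)]
side 12 (513.4, -38.4) [(56, -26), (77, -7), (120, -10), (187, -12), (355, -30)]
side 12 (512.9, -39) [(56, -25), (76, -8), (120, -10), (186, -12), (356, -31)]
side 12 (514, -37.8) [(56, -25), (122, -10), (188, -11), (219, -7), (355, -27)]
side 76 (513.4, -38.4) [(31, -19), (158, -15), (290, -35)]
side 76 (512.9, -39) [(30, -24), (157, -15), (291, -31)]
side 76 (514, -37.8) [(30, -17), (161, -15), (255, -10), (287, -38)]
```

step_arm --rows '[[[-62,0,40],[0,0,0],85],[[-61,0,40],[0,0,0],85],[[0,0,0],[0,0,0],85],[[0,0,0],[0,0,0],85]]'

```text
t: 10.5
tool_pos: [503.3, -35.1, 145.1]
orientation: [-0.001, 0.173, 0.985, 0.0]
contact_force: [0.3, -0.0, -1.0]
finger_gap: 85.0
finger_force: 0.0
```

```bash
python3 g.py 513.4 -38.4 60 70
```

```text
t 10.5 p [503.32 -35.07 145.14] F [ 0.28 -0.   -0.96] gap 85.0 gf 0.0 q [-0.29  0.5   1.81  0.    0.83 -1.51]
ydir 70.05344333009313 tilt [-0.  0.]
shift [-10.8    0.32  85.11]
rot [-0. -0.  0.]
```

step_arm --rows '[[[-10.8,0.3,10],[0,0,0],85],[[0,0,10],[0,0,0],85],[[0,0,0],[0,0,0],85],[[0,0,0],[0,0,0],85]]'

```text
t: 11.0
tool_pos: [513.3, -38.1, 126.2]
orientation: [0.0, 0.173, 0.985, -0.0]
contact_force: [0.3, -1.1, 0.1]
finger_gap: 85.1
finger_force: 0.0
```

```bash
python3 g.py 513.6 -38.5 46 70
```

```text
t 11.0 p [513.32 -38.15 126.19] F [ 0.33 -1.12  0.08] gap 85.1 gf 0.0 q [-0.29  0.54  1.81  0.    0.8  -1.51]
ydir 70.07960505721601 tilt [ 0. -0.]
shift [-0.37 -0.24 80.19]
rot [0. 0. 0.]
```

step_arm --rows '[[[-0.4,-0.2,20],[0,0,0],85],[[0,0,20],[0,0,0],85],[[0,0,20],[0,0,0],85],[[0,0,15],[0,0,0],85],[[0,0,5],[0,0,0],85]]'

```text
t: 11.62
tool_pos: [513.6, -38.5, 45.3]
orientation: [-0.0, 0.173, 0.985, 0.0]
contact_force: [0.2, 0.2, -0.2]
finger_gap: 85.2
finger_force: 0.0
```

step_arm --rows '[[[0,0,0],[0,0,0],85],[[0,0,0],[0,0,0],50],[[0,0,0],[0,0,0],50],[[0,0,0],[0,0,0],50],[[0,0,0],[0,0,0],50]]'

```text
t: 12.25
tool_pos: [514.7, -38.4, 46.9]
orientation: [0.001, 0.173, 0.985, 0.0]
contact_force: [1.1, 3.1, 5.9]
finger_gap: 58.9
finger_force: 63.2
```

```bash
python3 g.py 513.6 -38.5 46 70
```

```text
t 12.25 p [514.65 -38.41  46.91] F [1.12 3.06 5.91] gap 58.9 gf 63.2 q [-0.29  0.68  1.85  0.    0.61 -1.52]
ydir 70.05723357100221 tilt [ 0. -0.]
shift [ 0.96 -0.45  0.9 ]
rot [0. 0. 0.]
```

Gripped. Turn clockwise by about 34°.

step_arm --rows '[[[0,0,0],[0,0,0.12],50],[[0,0,0],[0,0,0.16],50],[[0,0,0],[0,0,0.16],50],[[0,0,0],[0,0,0.16],50],[[0,0,0],[0,0,0],50]]'

```text
t: 12.88
tool_pos: [513.8, -38.7, 45.9]
orientation: [-0.0, 0.455, 0.89, -0.0]
contact_force: [0.1, -0.0, -0.4]
finger_gap: 58.8
finger_force: 64.4
```

```bash
python3 g.py 513.6 -38.5 46 36
```

```text
t 12.88 p [513.83 -38.71  45.93] F [ 0.1  -0.01 -0.4 ] gap 58.8 gf 64.4 q [-0.29  0.69  1.85 -0.    0.61 -0.92]
ydir 35.81051280802101 tilt [-0. -0.]
shift [ 0.31 -0.06 -0.07]
rot [-0.  0. -0.]
```

The push force vanished and the tool sank 1 mm, so the collar seems to be over the pins. Push down.

step_arm --rows '[[[0,0,1.5],[0,0,0],50],[[0,0,1.5],[0,0,0],50],[[0,0,0],[0,0,0],50]]'

```text
t: 13.25
tool_pos: [513.9, -38.7, 43.0]
orientation: [-0.0, 0.456, 0.89, -0.0]
contact_force: [-0.8, -0.1, 3.1]
finger_gap: 58.8
finger_force: 64.8
```

step_arm --rows '[[[0,0,1.5],[0,0,0],50],[[0,0,1.5],[0,0,0],50],[[0,0,0],[0,0,0],50]]'

```text
t: 13.62
tool_pos: [513.9, -38.7, 40.0]
orientation: [-0.0, 0.456, 0.89, -0.0]
contact_force: [-1.1, -0.4, 5.0]
finger_gap: 58.9
finger_force: 65.0
```

step_arm --rows '[[[0,0,1.5],[0,0,0],50],[[0,0,1.5],[0,0,0],50],[[0,0,0],[0,0,0],50]]'

```text
t: 14.0
tool_pos: [513.9, -38.7, 37.3]
orientation: [0.0, 0.456, 0.89, -0.0]
contact_force: [-1.4, -0.4, 7.9]
finger_gap: 58.5
finger_force: 65.2
```

step_arm --rows '[[[0,0,1.5],[0,0,0],50],[[0,0,0],[0,0,0],50],[[0,0,0],[0,0,0],50]]'

```text
t: 14.38
tool_pos: [513.9, -38.7, 37.2]
orientation: [0.0, 0.456, 0.89, -0.0]
contact_force: [-3.1, 0.3, 18.6]
finger_gap: 59.0
finger_force: 66.3
```

It stopped hard 10 mm below the start with 18.6 N held. One final look.

```bash
python3 - <<'E'
from h import *
s=optics.snapshot("side")
u,v=proj("side",[513,-38,60]).astype(int)
cv2.imwrite("pics/n7.png",crop(s,u,v,50,40,8))
E
python3 g.py
```

```text
t 14.43 p [513.93 -38.67  37.18] F [-3.49  1.43 19.19] gap 58.6 gf 66.3 q [-0.29  0.7   1.85 -0.    0.59 -0.92]
ydir 35.72004412790094 tilt [ 0. -0.]
```

View pics/n7.png

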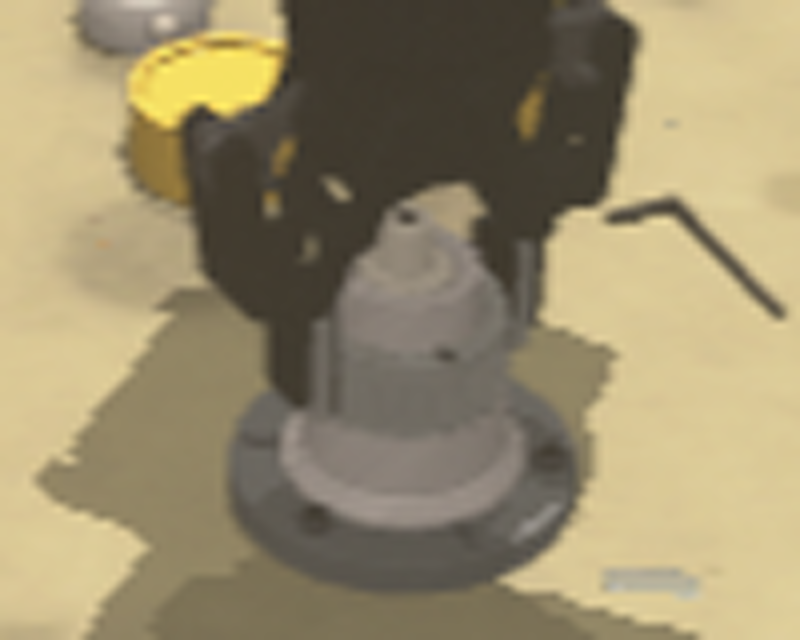

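The collar is down on the shoulder (crop 420,430), the spindle shows above it, and the insert is seated flush with its hub at (410,230).

```bash
python3 -c "
from rig import order
print(order.hand_in())"
```

```text
the job is handed in; nothing more can be done
None
```

The job is handed in: the smaller insert is pressed flush into the chuck, and the collar was turned about 34° clockwise over the pins and is gripped and held down on the shoulder with about 19 N, at 14.4 s of the 48 s allowed.

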